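# Wedge the rocking parts chest

### The job

The low steel parts chest rocks on the bench because its front right foot has sunk and hangs in the air. Without gripping anything, push the wooden wedge along the bench with the fingertips, thin end first, under that foot until it is just snug, so that the chest stands level and no longer rocks: too little and the corner still dips, too hard and the whole chest is shoved along. Prove it by pressing firmly down on the top of the chest over that foot, and finish while still pressing there; lift nothing, and leave the chest and the things round it in their places.

Things in the scene. Friction and masses are not known exactly. Their poses are not given: they have to be found in the camera images.
- parts_chest: low grey-green steel chest, two fixed drawers, about 3 kg, loose on four round feet. Body 160 mm (x) by 220 mm (y), underside 24 mm, flat top 70 mm above the bench. Origin on the bench under its centre; -x the drawer front (pulls stand 16 mm out), +y its left. Foot axes at x +-62, y +-90 mm, round rubber soles 22 mm across. It stands level on three feet; the one at x -62, y -90 has sunk
- short_foot (a point): point on the chest's underside where the sunk (front right) foot's axis meets it, 24 mm above the bench when level. The foot's sole hangs 6 to 12 mm above the bench; how much differs each time, does not show in this point and must be felt
- test_corner (a point): the spot to press: on the flat top of the chest straight over the sunk foot, 70 mm above the bench when level, 18 mm in from the front edge and 20 mm from the right edge. While the foot hangs free, about 2 to 3 N downward here tips the corner until the foot meets the bench
- wood_wedge: plain beech wedge, 90 mm long (own y), 30 mm wide (own x), 50 g, flat on the bench to the right of the chest, thin end roughly toward the sunk foot. Origin: centre of its underside. Thick end at y -45 mm, 23.7 mm high; the top falls evenly to 4.2 mm at the thin end, y +45 mm; it balances at y -10 mm. It slides easily (under 1 N) until it meets the foot, then jams, and stays where it is left
- wedge_thick_end (a point): middle of the upright flat end face at the thick end of the wedge, 12 mm above the bench: where to push. Once the wedge meets the foot, a push of 5 to 10 N makes it snug; from about 14 N the chest begins to slide along
- wedge_thin_end (a point): middle of the wedge's thin end, 2 mm above the bench
- sand_core: small turned sand core, 42 mm across, 70 mm high, standing on top of the chest in its back left part; origin under its centre. To be left standing
- bolt_tin: open round tin with bolts, 67 mm across, 47 mm high, on the bench left of the work; origin under its centre. To be left alone
- sanding_block: sanding block, 66 x 112 x 32 mm, lying on the bench at the right; origin under its centre. To be left alone
Not all that is in view belongs to the job. There is more than one size of the wood_wedge; the one meant has the size given above.

How it is judged:
By the outcome, as a careful person would: the job done as asked, in the order asked, and still so for the second after the job is handed in, while the arm keeps its last pose, push and grip.
It also fails if it takes over 61 s, if anything falls off the work surface, if the arm or the gripper's body presses on something with over 40 N, if the wrist force passes 120 N, or if a joint passes its speed limit or range.

### The arm

A 6-joint arm with a two-finger parallel gripper is mounted at the origin on the work surface; the furniture and walls round the work are solid. World frame = base frame: x ahead of the robot, y to its left, z up, the work surface at z = 0. Lengths are in m, angles in rad, forces in N, time in s.
With the tool pointing down it reaches from about 0.375 to 0.9 m from the base axis. Payload 3.1 kg.
Tool frame: the origin (TCP) lies midway between the tips of the shut fingers; the grasp point (between the pads) lies manip.grip_depth behind it (manip.grip_depth is the distance from the TCP to the grasp point, in m); z points along the fingers, y is the direction in which the jaws open and shut (so a half turn about z gives the same grasp; the last joint's range is limited). The gripper opens to 85 mm and grips with 20 to 120 N. Pads are 22 mm wide; open, the fingers measure 114 mm over their backs; the gripper's body (76 mm by 85 mm) begins 54 mm behind the grasp point. The pads swing forward as they close: fully open they stand 13 mm farther back than shut.
Start: joints at [-1.431, 0.527, 1.433, -0, 1.181, -0.178], TCP at [0.195, -0.594, 0.231] pointing down, gripper open.
Joint ranges: [-3.08, 3.08], [-0.75, 2.2], [0.22, 2.44], [-1.43, 4.57], [0, 2.65], [-2.85, 2.85]. Speed limits (rad/s): [2.79, 2.79, 3.14, 3.14, 3.14, 3.14].

### API

Orientations are given as a unit quaternion [x, y, z, w].
In Python, from station import manip, vision gives the robot as it stands.
- The arm moves only by the shell command python3 -m crank 'ROWS' [FORCE]. ROWS is JSON, a list of rows, each an object with "grip": the closure, from 0 (fully open) to 1 (shut); "offset": the shift along the tool's x, y, z in mm, a list of three; "angular": the turn, a rotation vector about the tool's x, y, z in degrees, a list of three. A call has 1 to 10 rows; each row is the pose to reach, as a shift and turn from the pose commanded when the call began, along the tool's axes at that moment; what a row does not reach only later rows make up. A row lasts 1/10 s, in which the tool goes at most 50 mm and 8.59 degrees, less where a joint would pass 70% of its speed; a pose out of reach is approached as far as the arm can. A call with a gripper value outside its range is refused whole. The fingers move at their own pace and stop on an object; FORCE is the grip in N (left out, the last holds). Time passes only in rows, so rows that repeat a pose let the fingers close. It gives the time, the measured TCP pose, the force and the opening at its end, in the units of the state.
- manip.sense(): the state, without advancing time (a new reading comes with each control period).
- vision.snapshot(name): name is "scene" or "top" or "wrist"; returns a dict with "pixels" (400x640x3 uint8, red, green, blue), "intrinsics" (3x3 intrinsics, pixels), "R" (3x3) and "t" (3): a world point X has camera coordinates R X + t. Camera axes: x right, y down, z forward; pixel columns grow to the right and rows downward; lengths in m; the calibration is good to about 2 mm. The wrist camera is an equidistant fisheye: a pixel r from the principal point sees the ray r / f radians off the axis. A picture is of the moment at which its call begins. There is no depth.
- manip.sign_off(): hands the job in, once; it reports no verdict.
The state is a dict: "t": time; "q": joint angles; "qd": joint speeds; "tau": joint torques, N m; "tcp_pos": TCP position; "tool_rot": TCP orientation; "force": force on the tool from outside, world axes, zero at the start; "ft_torque": the same for the moment, N m; "finger_gap": opening from 0.0 (shut) to 1.0 (fully open).
Only numpy, scipy, OpenCV 4.12 (cv2) and the standard library are available. Lean on these libraries where they do the work, as an engineer would, in place of code of your own. Each camera call takes 0.05 s, during which the arm holds its last target.

## Working session

There is one attempt and no reset: what is moved stays moved. The work goes in short steps, Python scripts to look and compute and a shell command to move; the robot and the scene stay as the last step left them, time stands still between calls to the robot, and variables do not carry over. Pictures are saved under pics/ and viewed, and the job is handed in when it is done.

```bash
mkdir -p pics; ls
python3 - <<'E'
from station import manip, vision
import cv2
s=manip.sense(); print(s, manip.grip_depth)
for n in ["scene","top","wrist"]:
    d=vision.snapshot(n); cv2.imwrite(f"pics/{n}0.png",cv2.cvtColor(d["pixels"],cv2.COLOR_RGB2BGR)); print(n,d["intrinsics"],d["R"],d["t"])
E
```

```text
pics
{'t': 0.0, 'q': array([-1.43152549e+00,  5.28472738e-01,  1.43395076e+00,  1.15186123e-05,
        1.18140203e+00, -1.78478400e-01]), 'qd': array([ 0.00087858,  0.00035779, -0.00016113, -0.00058927,  0.00038284,
       -0.00108127]), 'tau': array([-6.36922869e-04, -4.42353272e+01, -1.78022772e+01, -3.55334741e-04,
        8.43287475e-03, -2.09559389e-06]), 'tcp_pos': array([ 0.19520737, -0.59295123,  0.23031418]), 'tool_rot': array([ 9.87405683e-01,  1.58204837e-01,  2.72097226e-05, -1.11612048e-03]), 'force': array([-0.19434934,  0.13207683, -0.50276861]), 'ft_torque': array([-0.01802105, -0.02011997, -0.02286918]), 'finger_gap': 0.9996136471904399} 0.0187
scene [[443.5698135    0.         322.91494875]
 [  0.         443.5698135  191.52298419]
 [  0.           0.           1.        ]] [[ 0.0849679  -0.99616978  0.0206453 ]
 [-0.67466404 -0.07276808 -0.73452927]
 [ 0.73321817  0.04848277 -0.67826288]] [-0.08202323  0.36900228  0.88599867]
top [[463.48938976   0.         316.07014691]
 [  0.         463.48938976 202.29609572]
 [  0.           0.           1.        ]] [[ 0.04481667 -0.99899219  0.00246476]
 [-0.97210284 -0.04417871 -0.23035691]
 [ 0.23023364  0.00792783 -0.97310309]] [-0.04422728  0.52168103  1.03526155]
wrist [[309.70691629   0.         323.90315643]
 [  0.         309.70691629 201.32659102]
 [  0.           0.           1.        ]] [[ 0.31302406 -0.94974324 -0.00192886]
 [-0.90751439 -0.29970357  0.29427095]
 [-0.28005993 -0.09036342 -0.95572009]] [-0.62407859 -0.03845311  0.38101043]
```

View pics/scene0.png

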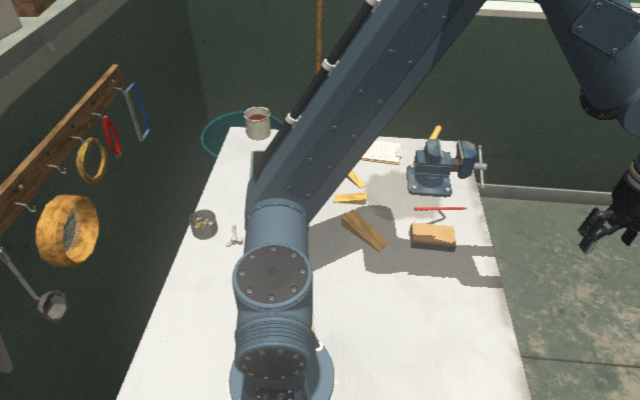

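View pics/top0.png

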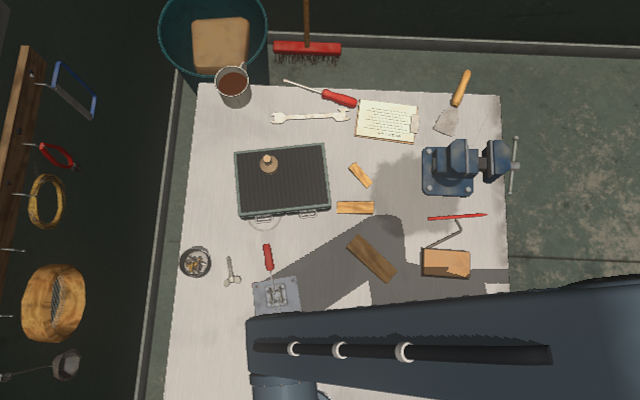

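View pics/wrist0.png

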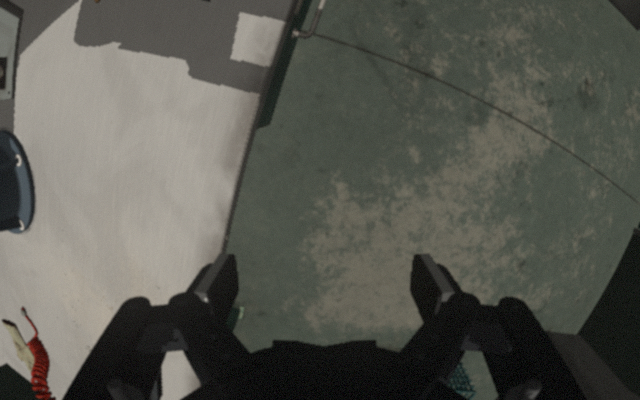

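Run:
```python
import cv2
im=cv2.imread("pics/top0.png")[125:295,220:420]
cv2.imwrite("pics/crop1.png",cv2.resize(im,None,fx=4,fy=3.5 and 4,interpolation=cv2.INTER_CUBIC)[:600])
im=cv2.imread("pics/top0.png")[140:230,225:385]
cv2.imwrite("pics/crop2.png",cv2.resize(im,None,fx=5,fy=5,interpolation=cv2.INTER_CUBIC))
```

```text
(no output)
```

View pics/crop1.png

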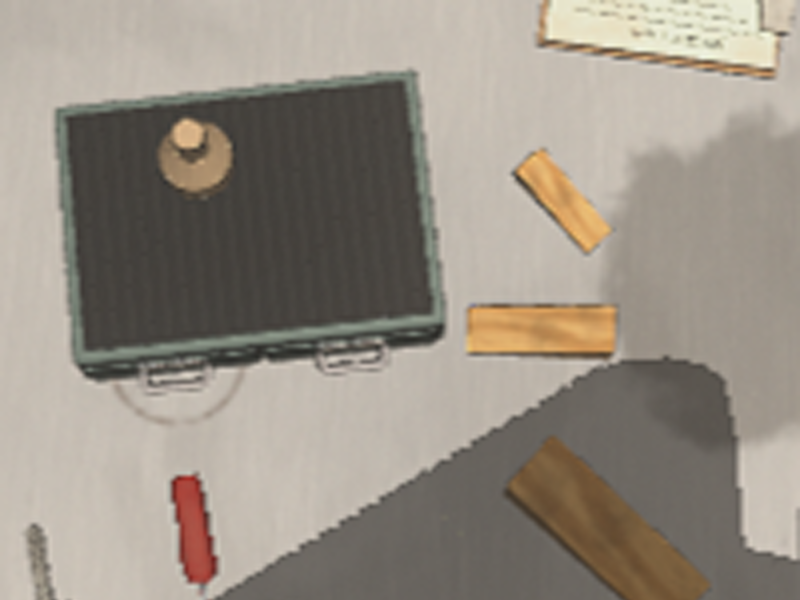

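View pics/crop2.png

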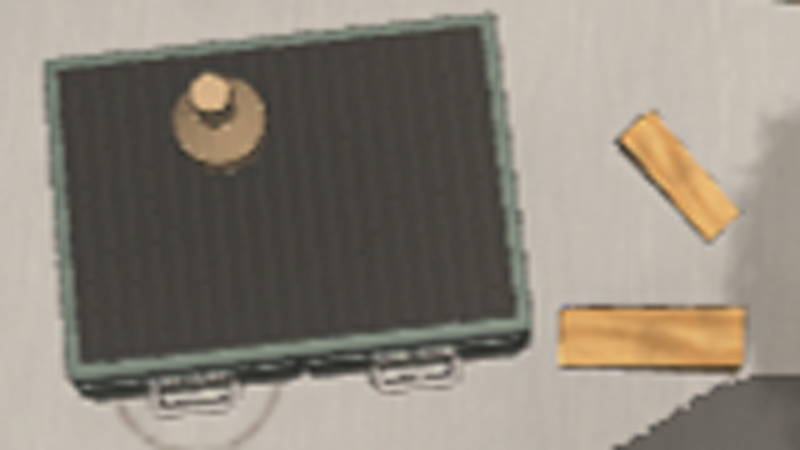

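```bash
cat > h.py <<'E'
import numpy as np, cv2
from station import manip, vision
def ray(d,u,v,z):
    K=d["intrinsics"];R=np.array(d["R"]);t=np.array(d["t"])
    c=-R.T@t; r=R.T@np.linalg.inv(K)@np.array([u,v,1.])
    return c+(z-c[2])/r[2]*r
def proj(d,X):
    K=d["intrinsics"];p=d["R"]@np.array(X)+d["t"]; p=K@p; return p[:2]/p[2]
E
python3 - <<'E'
from h import *
d=vision.snapshot("top")
f=lambda p,z:ray(d,225+p[0]/5-.4,140+p[1]/5-.4,z)[:2]
TL,TR,BR,BL=[f(p,.07) for p in [(46,62),(494,14),(530,325),(72,375)]]
print(TL,TR,BR,BL, np.linalg.norm(TL-TR),np.linalg.norm(TR-BR),np.linalg.norm(BR-BL),np.linalg.norm(BL-TL))
c=(TL+TR+BR+BL)/4
ya=(TL-TR+BL-BR); yaw=np.arctan2(ya[1],ya[0])-np.pi/2
xa=(TL-BL+TR-BR); yaw2=np.arctan2(xa[1],xa[0]); print("chest",c,np.degrees([yaw,yaw2]))
yw=(yaw*.6+yaw2*.4)
Rm=np.array([[np.cos(yw),-np.sin(yw)],[np.sin(yw),np.cos(yw)]])
foot=c+Rm@[-.062,-.09]; print("foot",foot)
pts=[(558,308),(558,367),(743,370),(745,307)]
a,b=[f(p,.0042) for p in pts[:2]]; e,g=[f(p,.0237) for p in pts[2:]]
print(a,b,e,g,np.linalg.norm(a-b),np.linalg.norm(e-g),np.linalg.norm((a+b-e-g)/2)); 
thin=(a+b)/2;thick=(e+g)/2
print(thin,thick,"axis deg",np.degrees(np.arctan2(*(thin-thick)[::-1])), "foot dir",np.degrees(np.arctan2(*(foot-thick)[::-1])))
for nm,pp in dict(other=[(622,138),(652,112),(740,212),(712,240)]).items():
    q=[f(p,.01) for p in pp]; print(nm,[np.linalg.norm(q[i]-q[(i+1)%4]) for i in range(4)])
q=[ray(d,*p,.02)[:2] for p in [(347,245),(359,234),(397,271),(384,283)]];print("big",[np.linalg.norm(q[i]-q[(i+1)%4]) for i in range(4)])
E
```

```text
[0.63624348 0.1825715 ] [ 0.67056783 -0.03176662] [ 0.51701097 -0.05497618] [0.48343111 0.15730363] 0.21706909545900804 0.15530097193782252 0.21491935034656706 0.15488732628854696
chest [0.57681335 0.06328308] [9.04382814 8.99148234]
foot [ 0.52969516 -0.03532664]
[ 0.54165731 -0.07018945] [ 0.51161182 -0.07123625] [ 0.51002384 -0.16055399] [ 0.5416203  -0.16101468] 0.030063720760865296 0.03159981116366251 0.09007514632165009
[ 0.52663457 -0.07071285] [ 0.52582207 -0.16078434] axis deg 89.4831722935361 foot dir 88.23174203814334
other [np.float64(0.020676445407372304), np.float64(0.06793398828418995), np.float64(0.020458704781924953), np.float64(0.06915824330053755)]
big [np.float64(0.03976870576924459), np.float64(0.12523467962083262), np.float64(0.04246247605247708), np.float64(0.12454186629302451)]
```

```bash
cat >> h.py <<'E'
from scipy.spatial.transform import Rotation as Ro
def to_tool(target,yaw=None):
    s=manip.sense(); R=Ro.from_quat(s["tool_rot"]).as_matrix()
    d=R.T@(np.array(target)-s["tcp_pos"])*1000
    y0=np.degrees(np.arctan2(R[1,0],R[0,0])); 
    print("t",s["t"],"offset",d.round(1),"yaw",y0,"turn z",None if yaw is None else y0-yaw,"tilt",R[:,2].round(4))
E
python3 - <<'E'
from h import *
to_tool([.526,-.195,.231],-1.5)
d=vision.snapshot("top")
for n,p,z in [("viseL",(421,150),0),("viseBL",(424,196),0),("visetop",(445,140),.1),("viseR",(509,140),.1),("block",(422,260),.03),("bigw",(397,271),.02)]: print(n,ray(d,*p,z))
E
```

```text
t 0.2 offset [ 4.386e+02 -2.750e+02  2.000e-01] yaw 18.207260110727336 turn z 19.707260110727336 tilt [-2.0e-04  1.4e-03 -1.0e+00]
viseL [ 0.68781355 -0.28340348  0.        ]
viseBL [ 0.56608917 -0.29003851  0.        ]
visetop [ 0.67831669 -0.31755509  0.1       ]
viseR [ 0.68522183 -0.46829395  0.1       ]
block [ 0.40171889 -0.27700072  0.03      ]
bigw [ 0.37413479 -0.21973709  0.02      ]
```

Candidates for the wedge in the top image are (360,175) at about 68x20 mm, (355,207) at 90x30 mm, and (371,258) at about 125x41 mm. The one at (355,207) has the given size, and the crop shows it lying right of the chest's front right corner. I'll close the fingers and go above its right (thick) end.

```bash
python3 -m crank '[{"grip":1,"offset":[42,-26,0],"angular":[0,0,5]},{"grip":1,"offset":[84,-52,0],"angular":[0,0,10]},{"grip":1,"offset":[126,-79,0],"angular":[0,0,15]},{"grip":1,"offset":[168,-105,0],"angular":[0,0,19.7]},{"grip":1,"offset":[210,-132,0],"angular":[0,0,19.7]},{"grip":1,"offset":[252,-158,0],"angular":[0,0,19.7]},{"grip":1,"offset":[294,-184,0],"angular":[0,0,19.7]},{"grip":1,"offset":[336,-210,0],"angular":[0,0,19.7]},{"grip":1,"offset":[378,-237,0],"angular":[0,0,19.7]},{"grip":1,"offset":[420,-263,0],"angular":[0,0,19.7]}]' 40
python3 -m crank '[{"grip":1,"offset":[0,0,0],"angular":[0,0,0]},{"grip":1,"offset":[0,0,0],"angular":[0,0,0]},{"grip":1,"offset":[0,0,0],"angular":[0,0,0]}]'
python3 - <<'E'
from h import *
to_tool([.526,-.195,.12],-1.5)
for n in ["scene","top","wrist"]:
    d=vision.snapshot(n); cv2.imwrite(f"pics/{n}1.png",cv2.cvtColor(d["pixels"],cv2.COLOR_RGB2BGR))
E
```

```text
t: 1.25
tcp_pos: [0.5131, -0.2108, 0.2314]
tool_rot: [1.0, -0.013, 0.0, 0.0]
force: [0.5, -0.5, -0.3]
finger_gap: -0.001
t: 1.55
tcp_pos: [0.5115, -0.2133, 0.2312]
tool_rot: [1.0, -0.013, -0.0, 0.0]
force: [0.2, 0.9, 0.1]
finger_gap: -0.002
t 1.55 offset [ 14.1 -18.7 111.2] yaw -1.5210096217469986 turn z -0.021009621746998608 tilt [-6.e-04 -2.e-04 -1.e+00]
```

View pics/scene1.png

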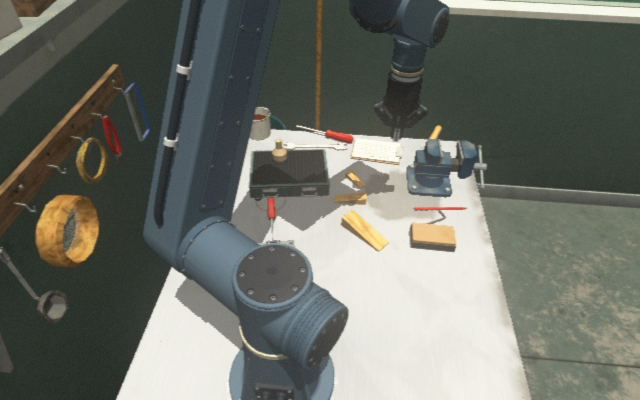

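View pics/wrist1.png

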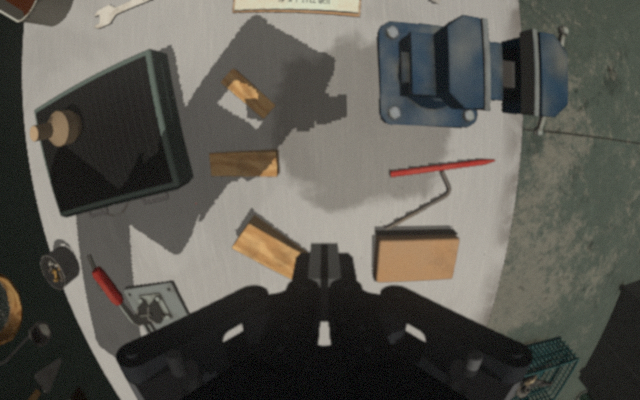

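View pics/top1.png

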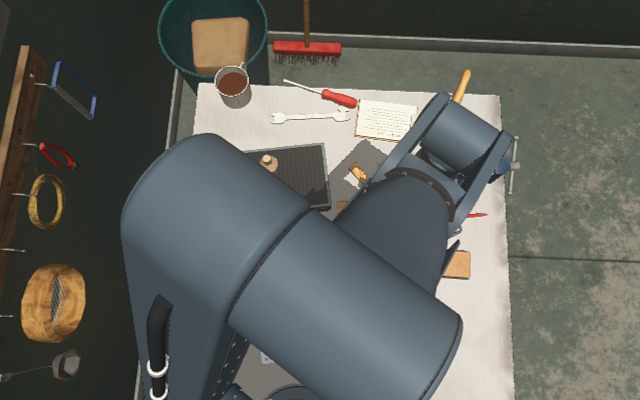

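The wrist view shows the arm above the wedge. The wedge is at (244,163), with the chest corner at (190,180). I'll zoom in to cross-check the top measurement and confirm which end is thick.

```bash
cat >> h.py <<'E'
def fray(d,u,v,z):
    K=d["intrinsics"];R=np.array(d["R"]);t=np.array(d["t"])
    a,b=(u-K[0,2])/K[0,0],(v-K[1,2])/K[1,1]; th=np.hypot(a,b)
    c=-R.T@t; r=R.T@np.array([np.sin(th)*a/th,np.sin(th)*b/th,np.cos(th)])
    return c+(z-c[2])/r[2]*r
E
python3 - <<'E'
import cv2
im=cv2.imread("pics/wrist1.png")
cv2.imwrite("pics/crop3.png",cv2.resize(im[120:220,165:300],None,fx=5.9,fy=5.9,interpolation=cv2.INTER_CUBIC))
im=cv2.imread("pics/scene1.png")
cv2.imwrite("pics/crop4.png",cv2.resize(im[135:235,235:395],None,fx=5,fy=5,interpolation=cv2.INTER_CUBIC))
E
```

```text
(no output)
```

View pics/crop3.png

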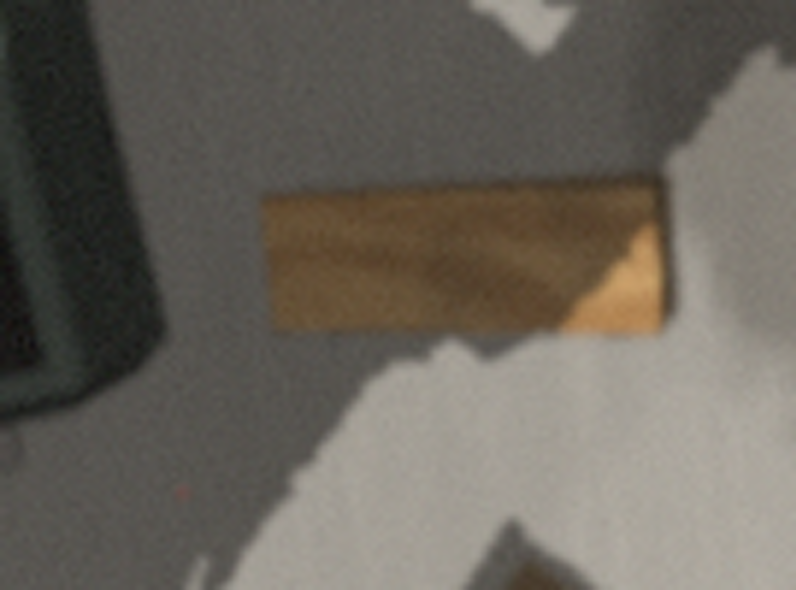

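View pics/crop4.png

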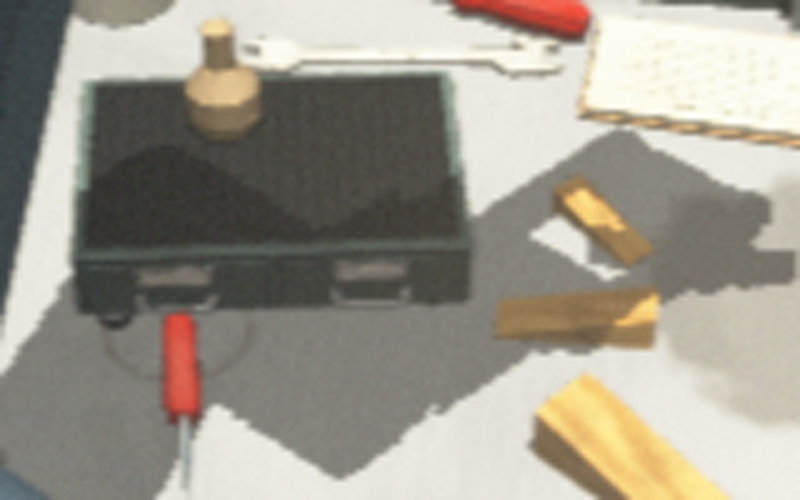

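Run:
```python
from h import *
d=vision.snapshot("wrist")
f=lambda p,z:fray(d,165+p[0]/5.9-.4,120+p[1]/5.9-.4,z)[:2]
print([f(p,.0042) for p in [(263,197),(275,330)]],[f(p,.0237) for p in [(658,180),(662,330)]])
print("top corners chest",[fray(d,u,v,.07)[:2] for u,v in [(182,183),(65,215),(153,51)]])
ds=vision.snapshot("scene")
g=lambda p,z:ray(ds,235+p[0]/5-.4,135+p[1]/5-.4,z)[:2]
print("scene wedge thin",g((497,306),.0042),g((497,335),.0),"thick top",g((658,290),.0237),g((655,320),.0237))
print("scene chest BR",g((470,243),.07),"BL",g((78,255),.07),"TR",g((447,75),.07))
```

```text
[array([ 0.54036166, -0.07013936]), array([ 0.5111326 , -0.06972416])] [array([ 0.54161835, -0.16000597]), array([ 0.5116415 , -0.15897292])]
top corners chest [array([ 0.51806083, -0.0595651 ]), array([0.48305398, 0.14689228]), array([ 0.66629051, -0.03536733])]
scene wedge thin [ 0.5316401  -0.06875614] [ 0.51215122 -0.07021669] thick top [ 0.53378992 -0.15911834] [ 0.50894127 -0.15778183]
scene chest BR [ 0.51009296 -0.05294693] BL [0.47750602 0.15669481] TR [ 0.65867913 -0.02794778]
```

```bash
python3 -m crank '[{"grip":1,"offset":[7,-11,35],"angular":[0,0,0]},{"grip":1,"offset":[14,-22,75],"angular":[0,0,0]},{"grip":1,"offset":[14,-22,115],"angular":[0,0,0]},{"grip":1,"offset":[14,-22,155],"angular":[0,0,0]},{"grip":1,"offset":[14,-22,190],"angular":[0,0,0]},{"grip":1,"offset":[14,-22,210],"angular":[0,0,0]},{"grip":1,"offset":[14,-22,220],"angular":[0,0,0]},{"grip":1,"offset":[14,-22,224],"angular":[0,0,0]},{"grip":1,"offset":[14,-22,225],"angular":[0,0,0]},{"grip":1,"offset":[14,-22,225],"angular":[0,0,0]}]'
python3 - <<'E'
from h import *
to_tool([.526,-.18,.005],-1.5)
for n in ["scene","top","wrist"]:
    d=vision.snapshot(n); cv2.imwrite(f"pics/{n}2.png",cv2.cvtColor(d["pixels"],cv2.COLOR_RGB2BGR))
print(manip.sense()["force"],manip.sense()["tcp_pos"])
E
```

```text
t: 2.8
tcp_pos: [0.5274, -0.1916, 0.0074]
tool_rot: [1.0, -0.013, 0.001, 0.001]
force: [-0.5, -0.2, 0.5]
finger_gap: 0.004
t 2.8 offset [ -1.7 -11.5   2.3] yaw -1.5043793009186892 turn z -0.004379300918689211 tilt [ 0.0019 -0.0011 -1.    ]
[0.31192156 0.90614596 1.32442632] [ 0.52735426 -0.19134122  0.00743017]
```

View pics/wrist2.png

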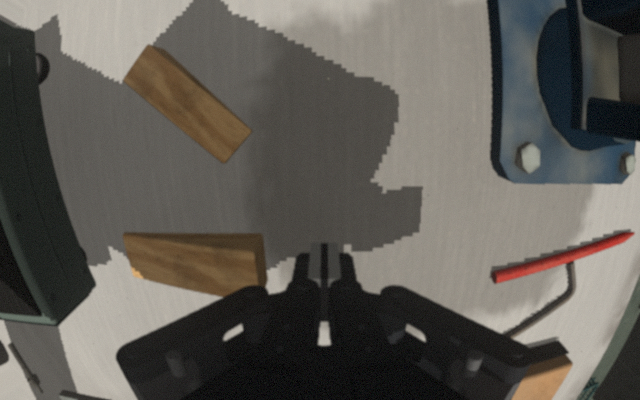

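View pics/scene2.png

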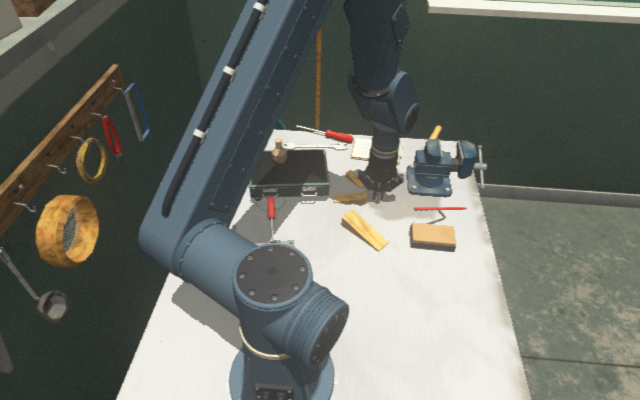

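```bash
python3 -m crank '[{"grip":1,"offset":[-1,-4,2],"angular":[0,0,0]},{"grip":1,"offset":[-1,-8,2],"angular":[0,0,0]},{"grip":1,"offset":[-1,-12,2],"angular":[0,0,0]},{"grip":1,"offset":[-1,-16,2],"angular":[0,0,0]},{"grip":1,"offset":[-1,-19,2],"angular":[0,0,0]},{"grip":1,"offset":[-1,-22,2],"angular":[0,0,0]},{"grip":1,"offset":[-1,-25,2],"angular":[0,0,0]},{"grip":1,"offset":[-1,-28,2],"angular":[0,0,0]},{"grip":1,"offset":[-1,-31,2],"angular":[0,0,0]},{"grip":1,"offset":[-1,-31,2],"angular":[0,0,0]}]'
python3 - <<'E'
from h import *
for n in ["wrist"]:
    d=vision.snapshot(n); cv2.imwrite(f"pics/{n}3.png",cv2.cvtColor(d["pixels"],cv2.COLOR_RGB2BGR))
print(manip.sense()["force"],manip.sense()["tcp_pos"])
E
```

```text
t: 3.95
tcp_pos: [0.5263, -0.1595, 0.0043]
tool_rot: [1.0, -0.013, -0.0, -0.0]
force: [0.5, -0.0, 0.7]
finger_gap: -0.001
[-0.147014   -0.79163797  0.50627802] [ 0.52639311 -0.15966994  0.00428324]
```

View pics/wrist3.png

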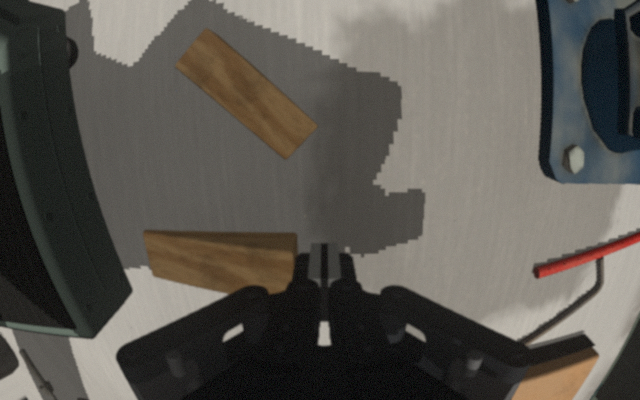

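```bash
python3 -m crank '[{"grip":1,"offset":[0,-3,0],"angular":[0,0,0]},{"grip":1,"offset":[0,-6,0],"angular":[0,0,0]},{"grip":1,"offset":[0,-9,0],"angular":[0,0,0]},{"grip":1,"offset":[0,-12,0],"angular":[0,0,0]},{"grip":1,"offset":[0,-12,0],"angular":[0,0,0]}]'
python3 - <<'E'
from h import *
for n in ["wrist"]:
    d=vision.snapshot(n); cv2.imwrite(f"pics/{n}4.png",cv2.cvtColor(d["pixels"],cv2.COLOR_RGB2BGR))
    for p,z in [((0,0),0)]: pass
print(manip.sense()["force"],manip.sense()["tcp_pos"])
E
```

```text
t: 4.5
tcp_pos: [0.5266, -0.1474, 0.0043]
tool_rot: [1.0, -0.013, -0.0, -0.0]
force: [1.0, 0.2, 0.3]
finger_gap: -0.001
[ 0.23036109 -0.08635901  0.04879307] [ 0.52668719 -0.14760132  0.00428177]
```

View pics/wrist4.png

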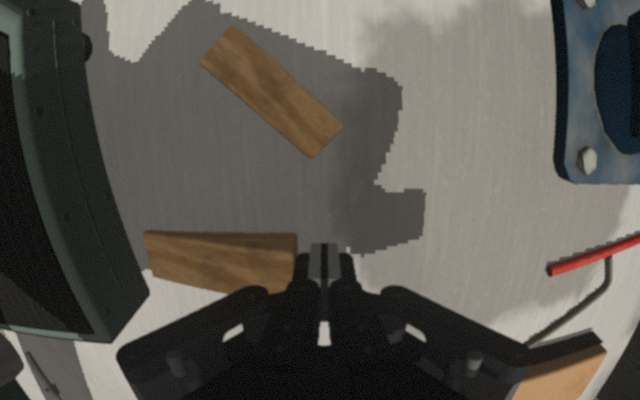

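```bash
python3 - <<'E'
from h import *
d=vision.snapshot("wrist")
print("thick top back corner",fray(d,297,233,.0237),"thin back corner",fray(d,144,231,.0042),"thin front",fray(d,149,268,.0042))
E
for i in 1; do python3 -m crank '[{"grip":1,"offset":[0,-1.5,0],"angular":[0,0,0]},{"grip":1,"offset":[0,-3,0],"angular":[0,0,0]},{"grip":1,"offset":[0,-4.5,0],"angular":[0,0,0]},{"grip":1,"offset":[0,-6,0],"angular":[0,0,0]},{"grip":1,"offset":[0,-6,0],"angular":[0,0,0]}]'; done
```

```text
thick top back corner [ 0.54982584 -0.13640441  0.0237    ] thin back corner [ 0.54284928 -0.04531875  0.0042    ] thin front [ 0.51869424 -0.04221231  0.0042    ]
t: 5.1
tcp_pos: [0.5269, -0.1417, 0.0043]
tool_rot: [1.0, -0.013, -0.0, -0.0]
force: [0.2, -0.0, 0.6]
finger_gap: -0.006
```

Run:
```python
from h import *
d=vision.snapshot("wrist")
c=-d["R"].T@d["t"]
for nm,tcp,pts in [("w2",[.5274,-.1914,.0074],[(263,235,.0237),(265,284,.0237),(124,233,.0042),(137,275,.0042)]),("w3",[.5264,-.1597,.0043],[(297,233,.0237),(296,287,.0237),(144,231,.0042),(152,272,.0042)]),("w4",[.5267,-.1476,.0043],[(297,233,.0237),(144,231,.0042)])]:
    dd=dict(d); dd["t"]=-d["R"]@(c+np.array(tcp)-manip.sense()["tcp_pos"])
    print(nm,[fray(dd,u,v,z)[:2].round(4) for u,v,z in pts])
cv2.imwrite("pics/w5.png",cv2.cvtColor(d["pixels"],cv2.COLOR_RGB2BGR))
s=vision.snapshot("scene")["pixels"][150:225,260:400]
cv2.imwrite("pics/s5.png",cv2.cvtColor(cv2.resize(s,None,fx=5.5,fy=5.5,interpolation=cv2.INTER_CUBIC),cv2.COLOR_RGB2BGR))
w=d["pixels"][200:320,90:310]
cv2.imwrite("pics/w5c.png",cv2.cvtColor(cv2.resize(w,None,fx=3.5,fy=3.5,interpolation=cv2.INTER_CUBIC),cv2.COLOR_RGB2BGR))
```

```text
w2 [array([ 0.5484, -0.1642]), array([ 0.5222, -0.1624]), array([ 0.5407, -0.0708]), array([ 0.5118, -0.0722])]
w3 [array([ 0.5495, -0.1484]), array([ 0.5215, -0.1463]), array([ 0.5426, -0.0574]), array([ 0.5157, -0.0557])]
w4 [array([ 0.5498, -0.1363]), array([ 0.5429, -0.0453])]
```

View pics/s5.png

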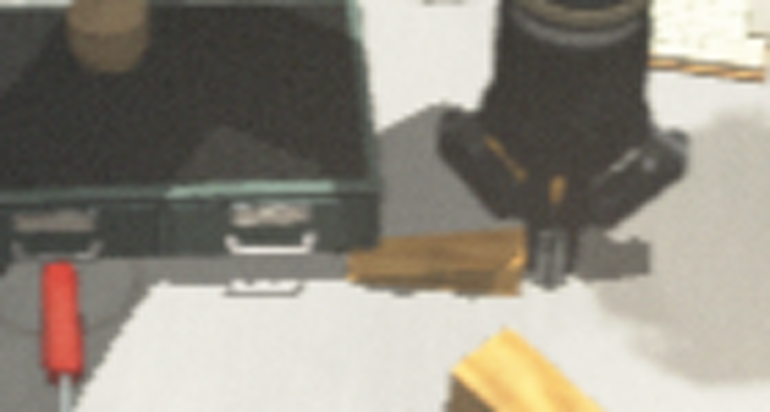

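View pics/w5c.png

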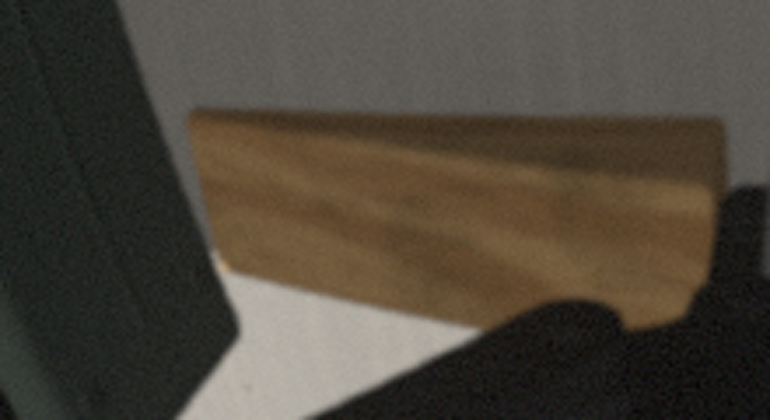

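```bash
python3 -m crank '[{"grip":1,"offset":[0,-1,0],"angular":[0,0,0]},{"grip":1,"offset":[0,-2,0],"angular":[0,0,0]},{"grip":1,"offset":[0,-3,0],"angular":[0,0,0]},{"grip":1,"offset":[0,-3,0],"angular":[0,0,0]}]'; python3 -m crank '[{"grip":1,"offset":[0,-1,0],"angular":[0,0,0]},{"grip":1,"offset":[0,-2,0],"angular":[0,0,0]},{"grip":1,"offset":[0,-3,0],"angular":[0,0,0]},{"grip":1,"offset":[0,-3,0],"angular":[0,0,0]}]'
```

```text
t: 5.6
tcp_pos: [0.527, -0.1388, 0.0043]
tool_rot: [1.0, -0.013, -0.0, -0.0]
force: [-0.4, 0.6, 0.3]
finger_gap: -0.002
t: 6.0
tcp_pos: [0.527, -0.1358, 0.0043]
tool_rot: [1.0, -0.013, -0.0, -0.0]
force: [0.7, -0.9, 0.2]
finger_gap: -0.002
```

```bash
python3 -m crank '[{"grip":1,"offset":[0,-1,0],"angular":[0,0,0]},{"grip":1,"offset":[0,-2,0],"angular":[0,0,0]},{"grip":1,"offset":[0,-2,0],"angular":[0,0,0]}]'; python3 -m crank '[{"grip":1,"offset":[0,-1,0],"angular":[0,0,0]},{"grip":1,"offset":[0,-2,0],"angular":[0,0,0]},{"grip":1,"offset":[0,-2,0],"angular":[0,0,0]}]'
```

```text
t: 6.3
tcp_pos: [0.5271, -0.1338, 0.0043]
tool_rot: [1.0, -0.013, -0.0, -0.0]
force: [-1.0, -0.2, 0.4]
finger_gap: -0.002
t: 6.6
tcp_pos: [0.5272, -0.1318, 0.0043]
tool_rot: [1.0, -0.013, -0.0, -0.0]
force: [-0.6, 0.1, 0.5]
finger_gap: -0.001
```

```bash
python3 -m crank '[{"grip":1,"offset":[0,-1,0],"angular":[0,0,0]},{"grip":1,"offset":[0,-2,0],"angular":[0,0,0]},{"grip":1,"offset":[0,-2,0],"angular":[0,0,0]}]'; python3 -m crank '[{"grip":1,"offset":[0,-1,0],"angular":[0,0,0]},{"grip":1,"offset":[0,-2,0],"angular":[0,0,0]},{"grip":1,"offset":[0,-2,0],"angular":[0,0,0]}]'
```

```text
t: 6.9
tcp_pos: [0.5272, -0.1298, 0.0043]
tool_rot: [1.0, -0.013, -0.0, -0.0]
force: [-0.4, -0.0, -0.3]
finger_gap: 0.0
t: 7.2
tcp_pos: [0.5273, -0.1278, 0.0043]
tool_rot: [1.0, -0.013, -0.0, -0.0]
force: [-0.1, 0.2, 1.1]
finger_gap: 0.002
```

```bash
python3 -m crank '[{"grip":1,"offset":[0,-1,0],"angular":[0,0,0]},{"grip":1,"offset":[0,-2,0],"angular":[0,0,0]},{"grip":1,"offset":[0,-2,0],"angular":[0,0,0]}]'
```

```text
t: 7.5
tcp_pos: [0.5273, -0.1258, 0.0043]
tool_rot: [1.0, -0.013, -0.0, -0.0]
force: [0.5, 0.8, -0.5]
finger_gap: -0.001
```

```bash
python3 -m crank '[{"grip":1,"offset":[0,-1,0],"angular":[0,0,0]},{"grip":1,"offset":[0,-2,0],"angular":[0,0,0]},{"grip":1,"offset":[0,-2,0],"angular":[0,0,0]}]'
python3 - <<'E'
from h import *
d=vision.snapshot("wrist")
cv2.imwrite("pics/w6.png",cv2.cvtColor(d["pixels"],cv2.COLOR_RGB2BGR))
E
```

```text
t: 7.8
tcp_pos: [0.5274, -0.1238, 0.0043]
tool_rot: [1.0, -0.013, -0.0, -0.0]
force: [0.5, -0.5, -0.4]
finger_gap: 0.006
```

View pics/w6.png

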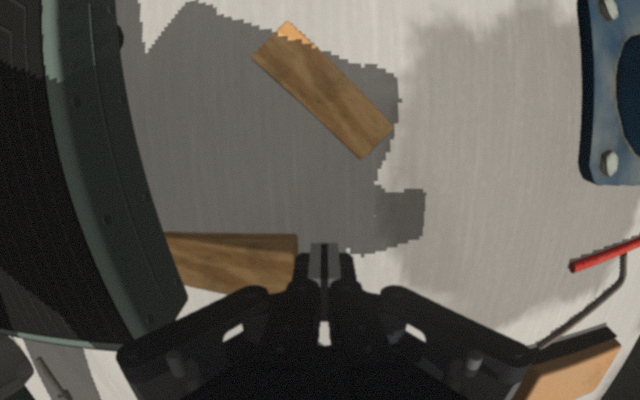

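The wedge is sliding freely under the chest edge near (165,240), with no resistance yet. I'll continue in small steps.

```bash
python3 -m crank '[{"grip":1,"offset":[0,-1,0],"angular":[0,0,0]},{"grip":1,"offset":[0,-1.5,0],"angular":[0,0,0]},{"grip":1,"offset":[0,-1.5,0],"angular":[0,0,0]}]'
```

```text
t: 8.15
tcp_pos: [0.5274, -0.1224, 0.0043]
tool_rot: [1.0, -0.013, -0.0, -0.0]
force: [0.4, -0.8, 0.5]
finger_gap: 0.002
```

```bash
python3 -m crank '[{"grip":1,"offset":[0,-1,0],"angular":[0,0,0]},{"grip":1,"offset":[0,-1.5,0],"angular":[0,0,0]},{"grip":1,"offset":[0,-1.5,0],"angular":[0,0,0]}]'
```

```text
t: 8.45
tcp_pos: [0.5275, -0.1209, 0.0043]
tool_rot: [1.0, -0.013, -0.0, -0.0]
force: [-0.3, -1.2, 1.2]
finger_gap: -0.001
```

```bash
python3 -m crank '[{"grip":1,"offset":[0,-1,0],"angular":[0,0,0]},{"grip":1,"offset":[0,-1.5,0],"angular":[0,0,0]},{"grip":1,"offset":[0,-1.5,0],"angular":[0,0,0]}]'
```

```text
t: 8.75
tcp_pos: [0.5275, -0.1194, 0.0043]
tool_rot: [1.0, -0.013, -0.0, -0.0]
force: [-0.4, 0.3, 0.2]
finger_gap: -0.0
```

```bash
python3 -m crank '[{"grip":1,"offset":[0,-1,0],"angular":[0,0,0]},{"grip":1,"offset":[0,-1,0],"angular":[0,0,0]}]'
```

```text
t: 8.95
tcp_pos: [0.5275, -0.1183, 0.0043]
tool_rot: [1.0, -0.013, -0.0, -0.0]
force: [-0.1, -0.6, -0.3]
finger_gap: 0.001
```

```bash
python3 -m crank '[{"grip":1,"offset":[0,-1,0],"angular":[0,0,0]},{"grip":1,"offset":[0,-1,0],"angular":[0,0,0]}]'
```

```text
t: 9.15
tcp_pos: [0.5276, -0.1174, 0.0043]
tool_rot: [1.0, -0.013, -0.0, -0.0]
force: [0.1, 1.0, -0.3]
finger_gap: -0.0
```

```bash
python3 -m crank '[{"grip":1,"offset":[0,-1,0],"angular":[0,0,0]},{"grip":1,"offset":[0,-1,0],"angular":[0,0,0]}]'
```

```text
t: 9.35
tcp_pos: [0.5276, -0.1163, 0.0043]
tool_rot: [1.0, -0.013, -0.0, -0.0]
force: [-0.2, 0.4, 0.2]
finger_gap: 0.002
```

```bash
python3 -m crank '[{"grip":1,"offset":[0,-1,0],"angular":[0,0,0]},{"grip":1,"offset":[0,-1,0],"angular":[0,0,0]}]'
```

```text
t: 9.55
tcp_pos: [0.5276, -0.1153, 0.0043]
tool_rot: [1.0, -0.013, -0.0, -0.0]
force: [-0.2, -0.4, 0.3]
finger_gap: -0.002
```

```bash
python3 -m crank '[{"grip":1,"offset":[0,-1,0],"angular":[0,0,0]},{"grip":1,"offset":[0,-1,0],"angular":[0,0,0]}]'
```

```text
t: 9.75
tcp_pos: [0.5276, -0.1143, 0.0043]
tool_rot: [1.0, -0.013, -0.0, -0.0]
force: [1.0, 0.7, 0.2]
finger_gap: -0.001
```

```bash
python3 -m crank '[{"grip":1,"offset":[0,-1,0],"angular":[0,0,0]},{"grip":1,"offset":[0,-1,0],"angular":[0,0,0]}]'
python3 - <<'E'
from h import *
d=vision.snapshot("wrist")
cv2.imwrite("pics/w7.png",cv2.cvtColor(d["pixels"],cv2.COLOR_RGB2BGR))
d=vision.snapshot("scene")
s=d["pixels"][140:220,230:380]
cv2.imwrite("pics/s7.png",cv2.cvtColor(cv2.resize(s,None,fx=5.3,fy=5.3,interpolation=cv2.INTER_CUBIC),cv2.COLOR_RGB2BGR))
E
```

```text
t: 9.95
tcp_pos: [0.5278, -0.1135, 0.0043]
tool_rot: [1.0, -0.013, 0.0, 0.0]
force: [-1.0, -0.5, -0.1]
finger_gap: -0.001
```

View pics/w7.png

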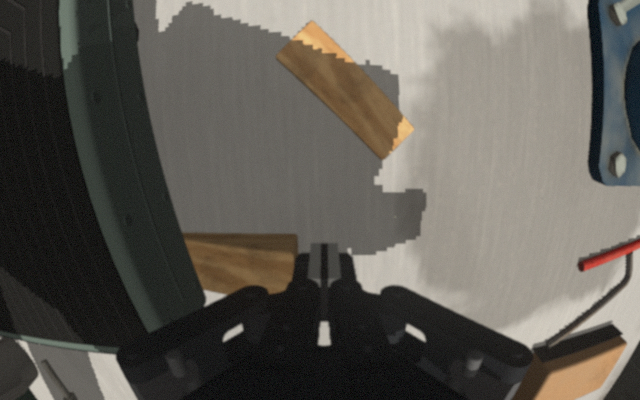

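View pics/s7.png

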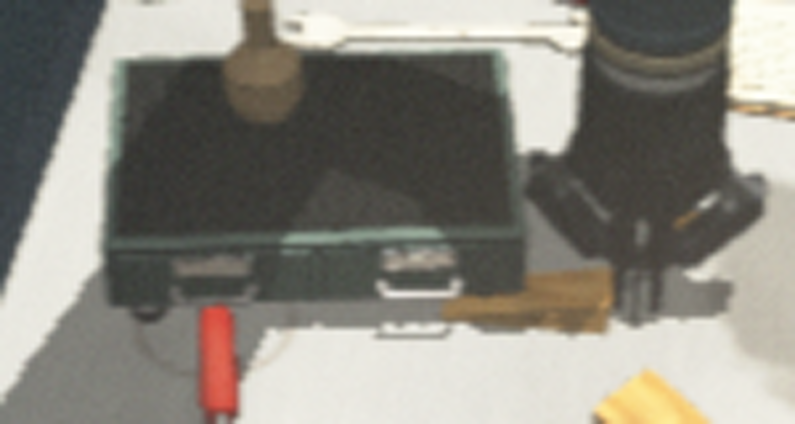

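```bash
python3 -m crank '[{"grip":1,"offset":[0,-1,0],"angular":[0,0,0]},{"grip":1,"offset":[0,-1,0],"angular":[0,0,0]}]'
```

```text
t: 10.25
tcp_pos: [0.528, -0.1128, 0.0044]
tool_rot: [1.0, -0.013, 0.0, 0.0]
force: [0.2, -1.8, -0.4]
finger_gap: 0.001
```

```bash
python3 -m crank '[{"grip":1,"offset":[0,-1,0],"angular":[0,0,0]},{"grip":1,"offset":[0,-1,0],"angular":[0,0,0]}]'
```

```text
t: 10.45
tcp_pos: [0.5282, -0.112, 0.0044]
tool_rot: [1.0, -0.013, 0.0, 0.0]
force: [-0.3, -4.8, -0.2]
finger_gap: -0.004
```

```bash
python3 -m crank '[{"grip":1,"offset":[0,-1,0],"angular":[0,0,0]},{"grip":1,"offset":[0,-1,0],"angular":[0,0,0]}]'
```

```text
t: 10.65
tcp_pos: [0.5284, -0.1113, 0.0045]
tool_rot: [1.0, -0.013, 0.001, 0.001]
force: [0.3, -5.7, -0.8]
finger_gap: -0.002
```

```bash
python3 -m crank '[{"grip":1,"offset":[0,-0.4,0],"angular":[0,0,0]},{"grip":1,"offset":[0,-0.4,0],"angular":[0,0,0]},{"grip":1,"offset":[0,-0.4,0],"angular":[0,0,0]}]'
```

```text
t: 10.95
tcp_pos: [0.5286, -0.1112, 0.0045]
tool_rot: [1.0, -0.013, 0.001, 0.001]
force: [-0.6, -6.1, -0.4]
finger_gap: 0.001
```

```bash
python3 -m crank '[{"grip":1,"offset":[0,-0.6,0],"angular":[0,0,0]},{"grip":1,"offset":[0,-0.6,0],"angular":[0,0,0]},{"grip":1,"offset":[0,-0.6,0],"angular":[0,0,0]}]'
```

```text
t: 11.25
tcp_pos: [0.5288, -0.1109, 0.0046]
tool_rot: [1.0, -0.013, 0.001, 0.001]
force: [-0.8, -6.4, 0.2]
finger_gap: -0.001
```

```bash
python3 -m crank '[{"grip":1,"offset":[0,-0.8,0],"angular":[0,0,0]},{"grip":1,"offset":[0,-0.8,0],"angular":[0,0,0]},{"grip":1,"offset":[0,-0.8,0],"angular":[0,0,0]}]'
python3 - <<'E'
from h import *
import time
s=manip.sense(); print(s["force"],s["ft_torque"])
for n in ("scene","wrist"):
  d=vision.snapshot(n); print(manip.sense()["force"])
  cv2.imwrite(f"pics/{n}8.png",cv2.cvtColor(d["pixels"],cv2.COLOR_RGB2BGR))
E
```

```text
t: 11.55
tcp_pos: [0.529, -0.1104, 0.0046]
tool_rot: [1.0, -0.013, 0.001, 0.001]
force: [-0.6, -7.0, -0.6]
finger_gap: 0.0
[-0.64568645 -7.03017631 -0.60139221] [-1.22701929  0.01017066 -0.01083355]
[-0.46377501 -8.22442939 -0.34089447]
[-0.04445686 -6.65431232 -0.48668198]
```

View pics/wrist8.png

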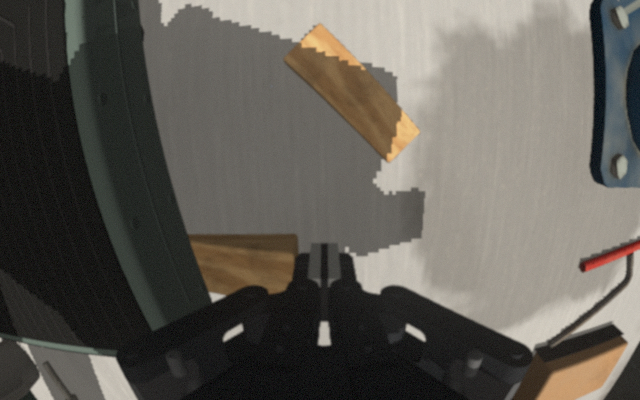

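Push is steady at about 7 N, inside the 5–10 N range. I'll back off along the push line, rise, and look.

```bash
python3 -m crank '[{"grip":1,"offset":[0,4,0],"angular":[0,0,0]},{"grip":1,"offset":[0,12,0],"angular":[0,0,0]},{"grip":1,"offset":[0,20,0],"angular":[0,0,0]},{"grip":1,"offset":[0,20,-20],"angular":[0,0,0]},{"grip":1,"offset":[0,20,-60],"angular":[0,0,0]},{"grip":1,"offset":[0,20,-100],"angular":[0,0,0]},{"grip":1,"offset":[0,20,-130],"angular":[0,0,0]},{"grip":1,"offset":[0,20,-150],"angular":[0,0,0]},{"grip":1,"offset":[0,20,-150],"angular":[0,0,0]},{"grip":1,"offset":[0,20,-150],"angular":[0,0,0]}]'
python3 - <<'E'
from h import *
for n in ("scene","wrist","top"):
  d=vision.snapshot(n)
  cv2.imwrite(f"pics/{n}9.png",cv2.cvtColor(d["pixels"],cv2.COLOR_RGB2BGR))
print(manip.sense()["tcp_pos"],manip.sense()["force"])
E
```

```text
t: 12.65
tcp_pos: [0.5269, -0.1287, 0.1542]
tool_rot: [1.0, -0.013, -0.0, -0.0]
force: [-0.8, -0.7, -0.7]
finger_gap: 0.003
[ 0.52619241 -0.12828627  0.15275738] [ 0.39411468 -0.11331106  0.24189541]
```

View pics/wrist9.png

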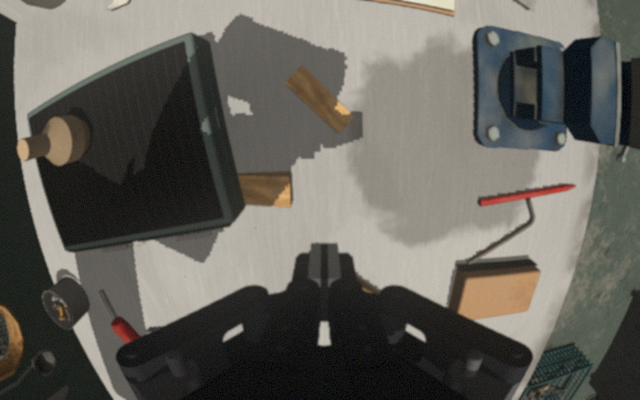

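View pics/top9.png

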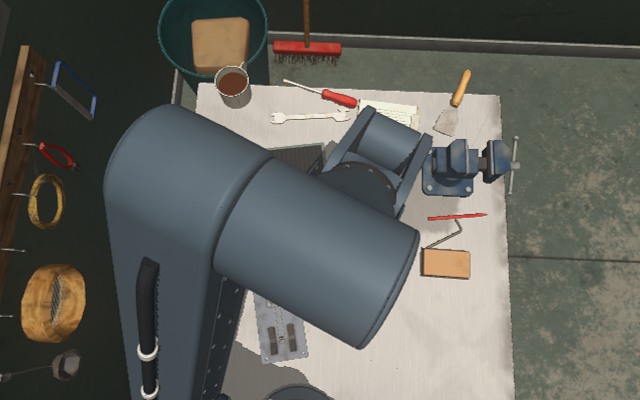

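Run:
```python
import cv2
im=cv2.imread("pics/wrist9.png")[150:260,170:310]
cv2.imwrite("pics/c9.png",cv2.resize(im,None,fx=5.4,fy=5.4,interpolation=cv2.INTER_CUBIC))
```

View pics/c9.png

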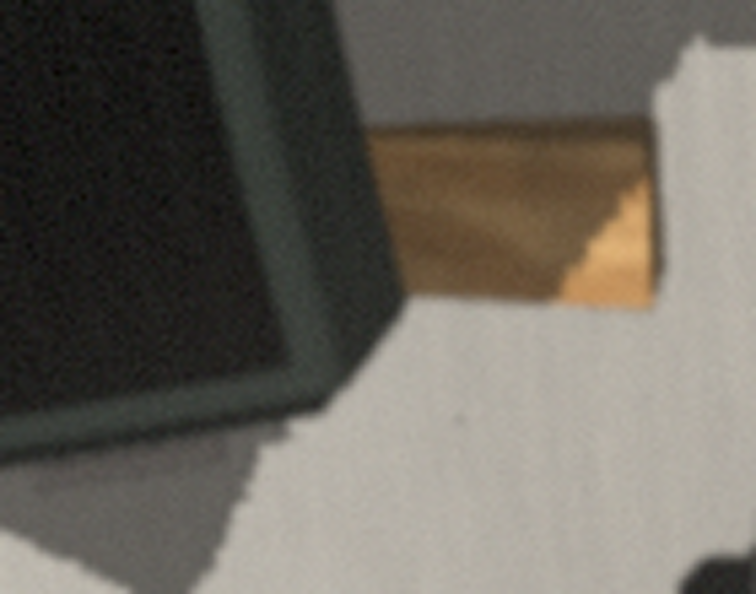

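Run:
```python
from h import *
d=vision.snapshot("wrist")
f=lambda p,z:fray(d,170+p[0]/5.4-.4,150+p[1]/5.4-.4,z)[:2].round(4)
print("top corner",f((335,393),.07),"side bottom corner",f((404,292),.024),"far",fray(d,203,36,.07)[:2],fray(d,64,248,.07)[:2])
print("wedge thick top",f((648,150),.0237),f((652,308),.0237))
to_tool([.530,-.0355,.09])
```

```text
top corner [ 0.5158 -0.0533] side bottom corner [ 0.517  -0.0528] far [ 0.66452901 -0.04054586] [0.48530089 0.15841845]
wedge thick top [ 0.5408 -0.0974] [ 0.5129 -0.0965]
t 12.85 offset [  1.4 -92.8  62.9] yaw -1.501337575152265 turn z None tilt [-0.003   0.0015 -1.    ]
```

Run:
```python
import cv2,numpy as np
ims={k:cv2.cvtColor(cv2.imread(f"pics/scene{k}.png"),cv2.COLOR_BGR2GRAY) for k in (1,9)}
h=[cv2.resize(cv2.imread(f"pics/scene{k}.png")[140:215,240:375],None,fx=5.5,fy=3.9 and 5.5,interpolation=cv2.INTER_CUBIC)[:300] for k in (1,9)]
h=[cv2.resize(cv2.imread(f"pics/scene{k}.png")[145:205,245:340],None,fx=4.9,fy=4.9,interpolation=cv2.INTER_CUBIC) for k in (1,9)]
cv2.imwrite("pics/cmp.png",np.vstack(h))
a,b=ims[1],ims[9]
for nm,(u,v,w,hh) in dict(core=(272,138,16,24),pullL=(258,184,22,14),pullR=(298,184,24,14),TLcorner=(247,145,12,12),BLcorner=(246,178,12,20)).items():
    t=a[v:v+hh,u:u+w].astype(np.float32); r=b[v-6:v+hh+6,u-6:u+w+6].astype(np.float32)
    m=cv2.matchTemplate(cv2.resize(r,None,fx=8,fy=8,interpolation=3),cv2.resize(t,None,fx=8,fy=8,interpolation=3),cv2.TM_CCOEFF_NORMED)
    _,s,_,l=cv2.minMaxLoc(m); print(nm,s,(l[0]-48)/8,(l[1]-48)/8)
```

```text
core 0.9966302514076233 0.0 0.0
pullL 0.9324162602424622 0.0 0.0
pullR 0.9720673561096191 0.0 0.0
TLcorner 0.9886770248413086 0.0 0.0
BLcorner 0.8857138752937317 0.0 0.0
```

View pics/cmp.png

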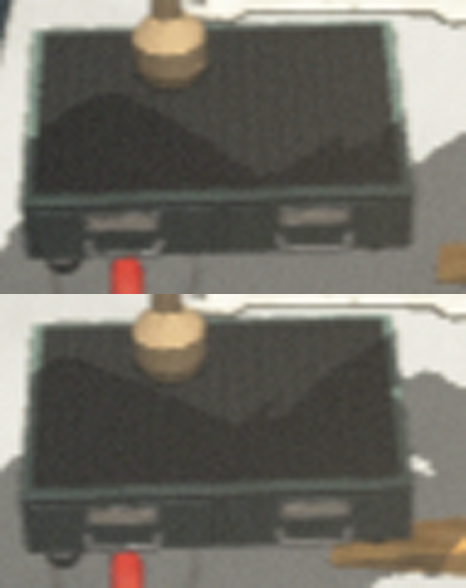

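The chest has not moved: the scene templates shift by 0 px. Next I'll go over the test corner and press.

```bash
python3 -m crank '[{"grip":1,"offset":[2,-30,0],"angular":[0,0,0]},{"grip":1,"offset":[3,-60,0],"angular":[0,0,10]},{"grip":1,"offset":[3,-85,10],"angular":[0,0,0]},{"grip":1,"offset":[3,-94,35],"angular":[0,0,0]},{"grip":1,"offset":[3,-94,55],"angular":[0,0,0]},{"grip":1,"offset":[3,-94,65],"angular":[0,0,0]},{"grip":1,"offset":[3,-94,65],"angular":[0,0,0]},{"grip":1,"offset":[3,-94,65],"angular":[0,0,0]}]'
python3 - <<'E'
from h import *
for n in ("scene","wrist"):
  d=vision.snapshot(n)
  cv2.imwrite(f"pics/{n}10.png",cv2.cvtColor(d["pixels"],cv2.COLOR_RGB2BGR))
to_tool([.530,-.034,.07])
print(manip.sense()["tcp_pos"],manip.sense()["force"])
E
```

```text
t: 13.65
tcp_pos: [0.5329, -0.0351, 0.0892]
tool_rot: [1.0, -0.013, -0.0, -0.0]
force: [0.6, -0.2, -0.3]
finger_gap: 0.007
t 13.75 offset [-3.5 -1.2 20. ] yaw -1.5265207922035817 turn z None tilt [ 1.6e-03 -4.0e-04 -1.0e+00]
[ 0.53344399 -0.03532336  0.089986  ] [ 0.13278741 -0.75984299  0.29802326]
```

View pics/wrist10.png

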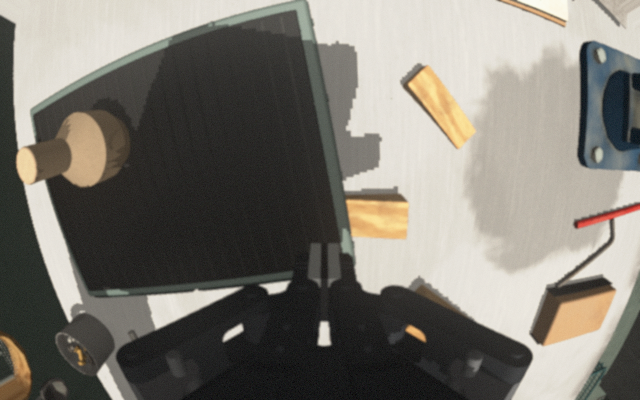

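View pics/scene10.png

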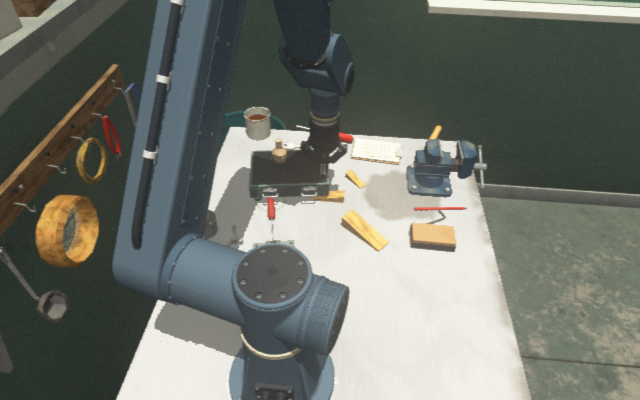

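The wrist view shows the tips at (325,258), just inside the front right corner (350,262) of the chest top. I'll lower onto it and then press in small steps.

```bash
python3 -m crank '[{"grip":1,"offset":[-3,-1,5],"angular":[0,0,0]},{"grip":1,"offset":[-3,-1,11],"angular":[0,0,0]},{"grip":1,"offset":[-3,-1,15],"angular":[0,0,0]},{"grip":1,"offset":[-3,-1,17],"angular":[0,0,0]},{"grip":1,"offset":[-3,-1,17],"angular":[0,0,0]},{"grip":1,"offset":[-3,-1,17],"angular":[0,0,0]}]'; python3 -m crank '[{"grip":1,"offset":[0,0,1],"angular":[0,0,0]},{"grip":1,"offset":[0,0,2],"angular":[0,0,0]},{"grip":1,"offset":[0,0,2],"angular":[0,0,0]}]'
```

```text
t: 14.35
tcp_pos: [0.5299, -0.0337, 0.0723]
tool_rot: [1.0, -0.013, 0.0, -0.0]
force: [-0.0, 0.1, 0.1]
finger_gap: 0.0
t: 14.65
tcp_pos: [0.5297, -0.0337, 0.0703]
tool_rot: [1.0, -0.013, -0.0, -0.0]
force: [1.0, 0.5, -0.6]
finger_gap: 0.005
```

```bash
python3 -m crank '[{"grip":1,"offset":[0,0,1],"angular":[0,0,0]},{"grip":1,"offset":[0,0,1],"angular":[0,0,0]}]'
```

```text
t: 14.85
tcp_pos: [0.5299, -0.0337, 0.0696]
tool_rot: [1.0, -0.013, 0.0, 0.0]
force: [-0.9, 0.2, 1.9]
finger_gap: 0.0
```

```bash
python3 -m crank '[{"grip":1,"offset":[0,0,1],"angular":[0,0,0]},{"grip":1,"offset":[0,0,1],"angular":[0,0,0]}]'; python3 -m crank '[{"grip":1,"offset":[0,0,1],"angular":[0,0,0]},{"grip":1,"offset":[0,0,1],"angular":[0,0,0]}]'
```

```text
t: 15.05
tcp_pos: [0.5299, -0.0337, 0.0694]
tool_rot: [1.0, -0.013, 0.0, 0.0]
force: [-1.9, -0.2, 9.3]
finger_gap: 0.001
t: 15.25
tcp_pos: [0.5299, -0.0338, 0.0693]
tool_rot: [1.0, -0.013, 0.0, 0.0]
force: [-2.8, 0.4, 15.9]
finger_gap: -0.004
```

```bash
python3 -m crank '[{"grip":1,"offset":[0,0,1],"angular":[0,0,0]},{"grip":1,"offset":[0,0,1],"angular":[0,0,0]}]'
```

```text
t: 15.45
tcp_pos: [0.5299, -0.0339, 0.0692]
tool_rot: [1.0, -0.013, 0.001, 0.0]
force: [-4.3, 0.9, 22.9]
finger_gap: 0.002
```

```bash
python3 -m crank '[{"grip":1,"offset":[0,0,0],"angular":[0,0,0]},{"grip":1,"offset":[0,0,0],"angular":[0,0,0]},{"grip":1,"offset":[0,0,0],"angular":[0,0,0]},{"grip":1,"offset":[0,0,0],"angular":[0,0,0]},{"grip":1,"offset":[0,0,0],"angular":[0,0,0]},{"grip":1,"offset":[0,0,0],"angular":[0,0,0]},{"grip":1,"offset":[0,0,0],"angular":[0,0,0]},{"grip":1,"offset":[0,0,0],"angular":[0,0,0]},{"grip":1,"offset":[0,0,0],"angular":[0,0,0]},{"grip":1,"offset":[0,0,0],"angular":[0,0,0]}]'
python3 - <<'E'
from h import *
d=vision.snapshot("scene")
cv2.imwrite("pics/scene11.png",cv2.cvtColor(d["pixels"],cv2.COLOR_RGB2BGR))
a=cv2.imread("pics/scene1.png",0);b=cv2.imread("pics/scene11.png",0)
for nm,(u,v,w,hh) in dict(core=(272,138,16,24),pullL=(258,184,22,14),pullR=(298,184,24,14),TL=(247,145,12,12)).items():
    t=a[v:v+hh,u:u+w]; r=b[v-6:v+hh+6,u-6:u+w+6]
    m=cv2.matchTemplate(cv2.resize(r,None,fx=8,fy=8,interpolation=3),cv2.resize(t,None,fx=8,fy=8,interpolation=3),cv2.TM_CCOEFF_NORMED)
    _,s,_,l=cv2.minMaxLoc(m); print(nm,s,(l[0]-48)/8,(l[1]-48)/8)
c=d["pixels"][130:210,235:365]
cv2.imwrite("pics/s11c.png",cv2.cvtColor(cv2.resize(c,None,fx=6,fy=6,interpolation=3),cv2.COLOR_RGB2BGR))
E
```

```text
t: 16.45
tcp_pos: [0.5299, -0.0338, 0.0692]
tool_rot: [1.0, -0.013, 0.001, 0.0]
force: [-4.2, 0.6, 22.9]
finger_gap: 0.003
core 0.8864194750785828 0.0 0.0
pullL 0.8532885909080505 0.0 0.0
pullR 0.7877949476242065 0.0 0.0
TL 0.9761777520179749 -1.0 0.0
```

View pics/s11c.png

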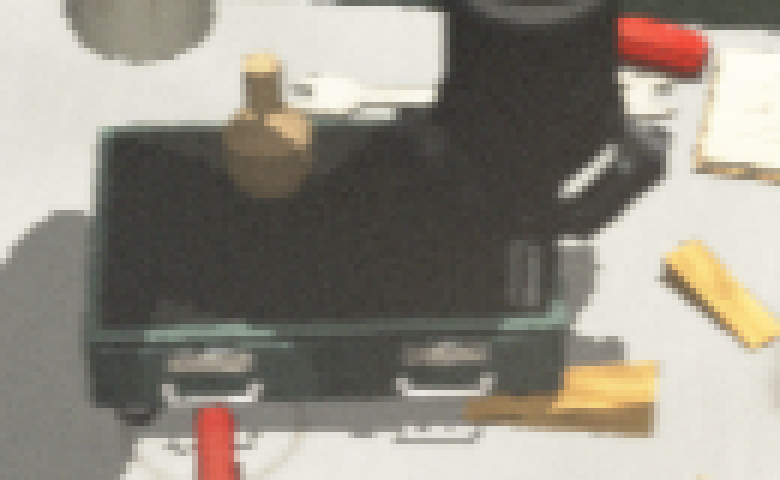

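The fingers press on the corner at crop (525,295), the wedge sits under the foot at (560,400), and the core stands. The press holds steady at 22.9 N with no sinking.

```bash
python3 -c "
from station import manip
print(manip.sign_off())"
```

```text
the job is handed in; nothing more can be done
None
```

I pushed the 90 x 30 mm wedge, thin end first, under the sunk foot with the shut fingertips until it was snug. The push settled at about 7 N (readings 6.7 to 8.2 N), below the 14 N at which the chest slides. I then pressed on the top over that foot and handed in at about 16.5 s, still pressing there.

- **Press test:** the last reading was about 23 N, steady for a second. The top gave only about 0.4 mm between first touch and full press, so the corner no longer dips.
- **Chest and objects:** before the press, four spots on the chest and the sand core matched the early image with 0 px shift. During the press, three still read 0 px. The back left corner of the chest read -1 px, which I put down to a moved shadow but did not check further. The sand core is still standing.
- **Disagreement:** the wrist camera put the chest's front right corner about 4 to 5 mm farther left than the top camera did. I pressed at a point between the two estimates.

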